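# Park the transport lock of a specimen slide and run the carriage home

## Task

The specimen carriage is still locked to its slide by the spring plunger for transport. Pull the plunger's T-handle up, without forcing it, and twist it into its rest notch so that the pin stays retracted by itself; then slide the carriage gently along the rail until it rests against the stop screw at the other end. Leave the plunger parked and both specimen jars standing in their nests.

Things in the scene. Friction and masses are not known exactly. Their poses are not given: they have to be found in the camera images.
- loading_slide: The fixed specimen slide: aluminium base plate 104 x 376 x 6 mm on the worktop with a steel guide rail (24 wide, top 16 mm above the worktop) and a stop bracket at one end. Origin: on the worktop, on the rail's centre line. Its y axis runs along the rail, the way the carriage travels to the stop; z up.
- carriage (a joint): Travel of the carriage along the slide's +y in m: 0 = locked transport position, 0.11 to 0.15 = against the stop screw, depending on how that is set. Grey deck 100 (x) x 170 (y) mm, its top 35 mm above the worktop. It needs 4 to 5 N to slide and stays where it is left.
- pull_bar (a point): Middle of the carriage's pull bar, a round steel bar 10 mm thick lying across the rail (along the slide's x, straight part 50 mm), centre 70 mm above the worktop. 36 mm of free room between bar and jars.
- bumper (a point): Centre of the bumper face at the carriage's leading end; the slide's y axis is its outward normal.
- stop_tip (a point): Tip of the rubber-ended stop screw (14 mm across, 27 mm above the worktop) that the bumper must meet. It points back along -y of the slide and was locked by its nut at some setting of its own.
- t_grip (a point): Middle of the plunger's black T-handle, on the plunger's vertical axis, 86 mm above the worktop when the pin is down. The grip is 12 mm thick (its own x), 46 mm long (its own y) and 23 mm high, on a 11 mm stem; there is 20 mm or more between the grip's middle and the sleeve below it. It lies along the rail when locked, 58 mm behind the carriage's middle.
- plunger (a joint): Lift of the plunger in m: 0 = pin down in the rail's lock hole (3.5 mm deep), positive up. A spring pushes it down with 5 N at 0, rising 0.15 N per mm. Its cross pin clears the sleeve's ridges at a lift of 7 to 17 mm; an inner end stop, to be felt slowly and not forced, comes 2 mm later (9 to 19 mm). Parked in a rest notch it is 2.5 mm below the ridge (4.5 to 14.5 mm).
- t_handle (a joint): Turn of the T-handle about its vertical axis in rad, positive counter-clockwise from above: 0 = locked (pin can drop). The rest notches are at +1.05 and -1.05 rad (60 degrees either way; either will do), 7 mm wide for the 5 mm cross pin; just past each stands a higher wall that stops the turn.
- plunger_housing: Steel flange, hexagon and castellated sleeve (33 mm across, up to 66 mm above the worktop) on the carriage, round the plunger's stem. Origin: on the plunger's axis, 17 mm above the worktop. The stroke is adjustable: the sleeve is screwed in to a depth of its own, not measured, so the lift needed differs by 10 mm. Cross pin and end stop load it; it takes 18 N at most.
- stop_screw: The stop screw, with its rubber end (see point stop_tip); it takes 20 N at most.
- jar_1: White screw-top specimen jar, 41 mm wide and 58 mm high, 40 to 100 g, loose in the carriage's nest (11 mm deep) on the side towards the robot. Origin: centre of its underside, 24 mm above the worktop; z up.
- jar_2: The same jar in the nest on the far side.
- reagent_2: Bystander: white bottle 46 mm wide, 100 mm high, on the worktop behind the slide. Origin: centre of its underside.
- timer: Bystander: small white timer 42 x 66 x 57 mm on the worktop to the left. Origin: centre of its underside.
- forceps: Bystander: steel forceps 130 mm long lying to the right. Origin: centre of its underside.
Not all that is in view belongs to the job. What is shaped like the jar_2 but pink is not meant.

How it is judged:
By the outcome, as a careful person would: the job done as asked, in the order asked, and still so for the second after the job is handed in, with the robot touching nothing.
It also fails if it takes over 64 s, if anything falls off the work surface, if the arm or the gripper's body presses on something with over 40 N, if the wrist force passes 120 N, or if a joint passes its speed limit or range.

## Robot

A 7-joint arm with a two-finger parallel gripper is mounted at the origin on a cart in front of the work surface, level with it; the furniture and walls round the work are solid. World frame = base frame: x ahead of the robot, y to its left, z up, the work surface at z = 0. Lengths are in m, angles in degrees, forces in N, time in s.
With the tool pointing down it reaches from about 0.35 to 0.9 m from the base axis. Payload 7.2 kg.
Tool frame: the origin (TCP) lies at the very end of the fingers, on their centre line; the grasp point (between the pads) lies 19 mm behind it (robot.grip_depth is the distance from the TCP to the grasp point, in m); z points along the fingers, y is the direction in which the jaws open and shut (so a half turn about z gives the same grasp; the last joint's range is limited). The gripper opens to 85 mm and grips with 20 to 120 N. Pads are 22 mm wide; open, the fingers measure 114 mm over their backs; the gripper's body (76 mm by 85 mm) begins 54 mm behind the grasp point. The pads swing forward as they close: fully open they stand 13 mm farther back than shut.
Start: joints at [-77.533, 23.554, -0.728, 91.456, 0.321, 64.991, -4.71], TCP at [0.176, 0.6, 0.231] pointing down, gripper open.
Joint ranges: [-169.25, 169.25], [-16.82, 113.86], [-84.01, 82.57], [7.8, 145.47], [-59.2, 239.2], [7.22, 106.19], [-163.78, 163.78]. Speed limits (degrees/s): [136.94, 136.94, 172.46, 172.46, 180, 180, 180].

## Interface

Orientations are given as [roll, pitch, yaw] about the fixed x, y, z axes, in that order (R = Rz(yaw) Ry(pitch) Rx(roll)).
In Python, from rig import robot gives the robot as it stands.
- The arm moves only by the tool arm_command, never from a script. Its argument "deltas" is a list of rows, each a list of 3 entries, a list of its own where there are three numbers: the shift along the tool's x, y, z in cm, then the turn, a rotation vector about the tool's x, y, z in rad, then the gripper command: -1 is shut, 1 is fully open, values between are in proportion. In form: [[[dx, dy, dz], [wx, wy, wz], grip], ...]. A call has 1 to 20 rows; each row shifts and turns the commanded pose from where the row before left it, along the tool's axes as they then stand; what a row does not reach is not made up. A row lasts 1/12 s, in which the tool goes at most 41.7 mm and 7.16 degrees, less where a joint would pass 70% of its speed; a pose out of reach is approached as far as the arm can. A call is refused whole if a number of a shift passes 4.17 or a number of a turn 0.125, either way. A call with a gripper value outside its range is refused whole. The fingers move at their own pace and stop on an object; the grip force is fixed at half the most. Time passes only in rows, so rows that do not move let the fingers close. It gives the time, the measured TCP pose, the force and the opening at its end, in the units of the state.
- robot.observe(): the state, without advancing time (a new reading comes with each control period).
- robot.capture(name): name is "scene" or "top" or "wrist"; returns a dict with "pixels" (400x640x3 uint8, red, green, blue), "K" (3x3 intrinsics, pixels), "distortion" ([k1, k2, p1, p2, k3] as OpenCV has them; the pictures are not rectified), "cam_to_world" (4x4, takes a point from camera to world coordinates). Camera axes: x right, y down, z forward; pixel columns grow to the right and rows downward; lengths in m; the calibration is good to about 2 mm. A picture is of the moment at which its call begins. There is no depth.
- robot.job_done(): hands the job in, once; it reports no verdict.
The state is a dict: "t": time; "q": joint angles; "qvel": joint speeds; "joint_efforts": joint torques, N m; "tool_pos": TCP position; "orientation": TCP orientation; "wrist_force": force on the tool from outside, world axes, zero at the start; "ft_torque": the same for the moment, N m; "grip_width": finger opening in m.
Only numpy, scipy, OpenCV 4.12 (cv2) and the standard library are available. Lean on these libraries where they do the work, as an engineer would, in place of code of your own. Each camera call takes 0.05 s, during which the arm holds its last target.

## Working session

There is one attempt and no reset: what is moved stays moved. The work goes in short steps, Python scripts to look and compute and a tool call to move; the robot and the scene stay as the last step left them, time stands still between calls to the robot, and variables do not carry over. Pictures are saved under pics/ and viewed, and the job is handed in when it is done.

Besides the shell and the picture viewer there is one more tool, called after ">>>" by a JSON object that holds its "fn" and its "kwargs". arm_command: Moves the arm, as the interface text tells. Its arguments: {"type":"object","properties":{"deltas":{"type":"array","items":{"type":"array"}}},"required":["deltas"]}

```bash
mkdir -p pics; ls; python3 - <<'E'
from rig import robot
import cv2
s=robot.observe();print(s)
for n in ["scene","top","wrist"]:
    c=robot.capture(n);cv2.imwrite(f"pics/{n}0.png",c["pixels"][:,:,::-1]);print(n,c["K"],c["distortion"],c["cam_to_world"])
E
```

```text
pics
{'t': 0.0, 'q': array([-77.53208919,  23.60139686,  -0.72857473,  91.50581911,
         0.32182919,  64.98999155,  -4.70939556]), 'qvel': array([ 0.0709963 ,  0.02715025,  0.03861862, -0.00579822, -0.05545715,
        0.01197066,  0.016213  ]), 'joint_efforts': array([-1.93996543e-04, -6.00636292e+01,  6.81974273e-01, -2.99390298e+01,
        1.38716673e-02,  1.09068380e-02,  4.46721913e-06]), 'tool_pos': array([0.17610668, 0.59914307, 0.2304254 ]), 'orientation': array([-1.79905139e+02,  7.54574871e-03,  1.63626885e+02]), 'wrist_force': array([ 0.33920937,  0.06577439, -0.25914974]), 'ft_torque': array([-0.0523265 , -0.04320584,  0.03578088]), 'grip_width': 0.0852455012511081}
scene [[394.60856862   0.         316.29969843]
 [  0.         394.60856862 204.24080625]
 [  0.           0.           1.        ]] [-0.09595914  0.          0.          0.          0.        ] [[ 0.43558657 -0.56549388  0.7003435  -0.17090429]
 [-0.90000364 -0.25972498  0.35005196 -0.36075242]
 [-0.01605554 -0.78278963 -0.62207926  0.73219374]
 [ 0.          0.          0.          1.        ]]
top [[441.68244893   0.         328.70946565]
 [  0.         441.68244893 190.25051579]
 [  0.           0.           1.        ]] [-0.05837884  0.          0.          0.          0.        ] [[-0.01271518 -0.99714365  0.07445039  0.4827889 ]
 [-0.99991534  0.01247399 -0.00370374  0.01600635]
 [ 0.00276447 -0.07449118 -0.99721784  1.25717034]
 [ 0.          0.          0.          1.        ]]
wrist [[279.77606094   0.         320.04927125]
 [  0.         279.77606094 198.754669  ]
 [  0.           0.           1.        ]] [-0.01064254  0.          0.          0.          0.        ] [[ 0.28157018  0.92180633  0.26644198  0.10889692]
 [ 0.95953858 -0.26992166 -0.0801749   0.61948993]
 [-0.00198727  0.27823622 -0.96051062  0.37402249]
 [ 0.          0.          0.          1.        ]]
```

View pics/scene0.png

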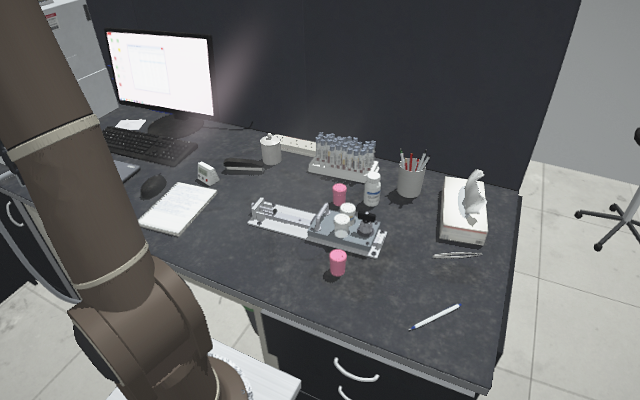

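View pics/top0.png

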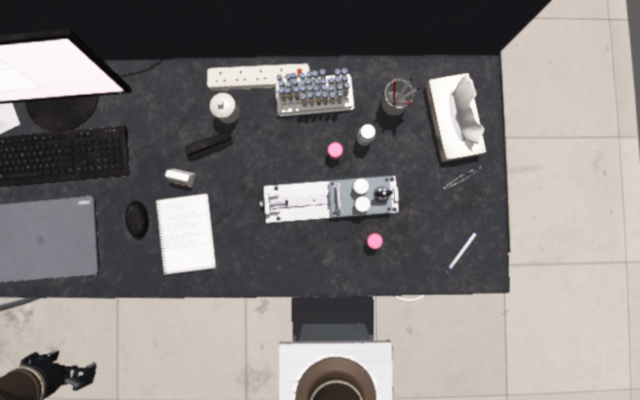

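The slide sits at about (265–398, 178–222) in the top view. The carriage is at its right end, the white jars are at (361,187) and (362,204), and the plunger is near (382,193). Next I'll take enlarged crops.

```bash
python3 - <<'E'
import cv2
a=cv2.imread("pics/top0.png")[165:235,250:410];cv2.imwrite("pics/top0c.png",cv2.resize(a,None,fx=5,fy=5,interpolation=cv2.INTER_CUBIC))
a=cv2.imread("pics/scene0.png")[180:270,240:400];cv2.imwrite("pics/scene0c.png",cv2.resize(a,None,fx=5,fy=5,interpolation=cv2.INTER_CUBIC))
E
```

```text
(no output)
```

View pics/top0c.png

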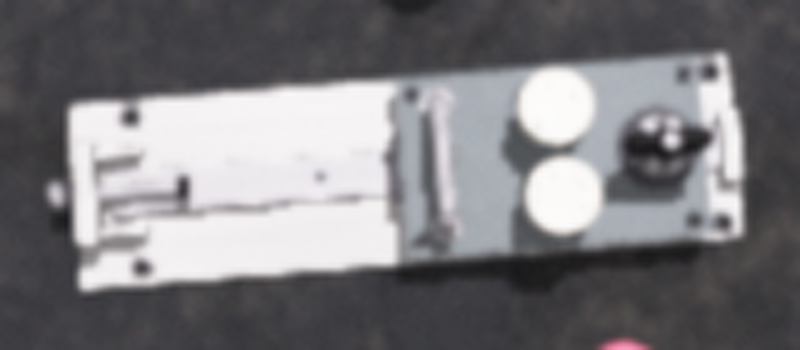

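View pics/scene0c.png

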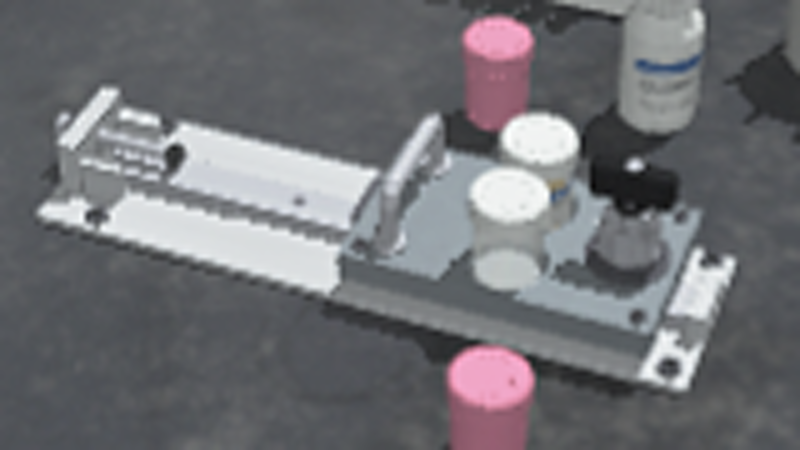

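```bash
cat > h.py <<'E'
from rig import robot
import numpy as np, cv2
def ray(c,u,v):
    p=cv2.undistortPoints(np.array([[[u,v]]],float),c["K"],np.array(c["distortion"]))[0,0]
    T=c["cam_to_world"]; return T[:3,3],T[:3,:3]@np.array([p[0],p[1],1.])
def onz(c,u,v,z):
    o,d=ray(c,u,v); return o+d*(z-o[2])/d[2]
def proj(c,P):
    T=np.linalg.inv(c["cam_to_world"]);P=np.atleast_2d(np.array(P,float))
    r,_=cv2.projectPoints(P,cv2.Rodrigues(T[:3,:3])[0],T[:3,3],c["K"],np.array(c["distortion"]));return r[:,0]
E
python3 - <<'E'
from h import *
c=robot.capture("top");s=robot.capture("scene")
f=lambda u,v:((u+.5)/5-.5+250,(v+.5)/5-.5+165)
g=lambda u,v:((u+.5)/5-.5+240,(v+.5)/5-.5+180)
for n,u,v,z in [("j_far",556,106,.082),("j_near",564,196,.082),("grip",668,138,.0975),("barA",435,95,.075),("barB",446,225,.075),("tip",187,188,.027),
 ("c1",70,103,.006),("c2",725,55,.006),("c3",743,238,.006),("c4",80,290,.006),("deck1",395,82,.035),("deck2",400,267,.035)]:
    print(n,onz(c,*f(u,v),z).round(4))
print("scene")
for n,u,v,z in [("j_far",540,139,.082),("j_near",511,195,.082),("grip",635,180,.0975),("tip",177,158,.027),
 ("c4",40,213,.006),("c2",735,260,.006),("c3",688,388,.006)]:
    print(n,onz(s,*g(u,v),z).round(4))
E
```

```text
j_far [ 0.5814 -0.0742  0.082 ]
j_near [ 0.5332 -0.0776  0.082 ]
grip [ 0.5624 -0.1318  0.0975]
barA [ 0.5887 -0.0098  0.075 ]
barB [ 0.5188 -0.0147  0.075 ]
tip [0.5427 0.1281 0.027 ]
c1 [0.5929 0.1964 0.006 ]
c2 [ 0.6158 -0.1771  0.006 ]
c3 [ 0.5113 -0.1849  0.006 ]
c4 [0.4867 0.191  0.006 ]
deck1 [0.5998 0.0114 0.035 ]
deck2 [0.4971 0.01   0.035 ]
scene
j_far [ 0.5833 -0.0752  0.082 ]
j_near [ 0.5355 -0.079   0.082 ]
grip [ 0.555  -0.1373  0.0975]
tip [0.546  0.1282 0.027 ]
c4 [0.4926 0.1885 0.006 ]
c2 [ 0.6188 -0.1779  0.006 ]
c3 [ 0.5171 -0.1861  0.006 ]
```

>>> {"fn": "arm_command", "kwargs": {"deltas": [[[-2.85,-2.95,0],[0,0,0],1],[[-2.85,-2.95,0],[0,0,0],1],[[-2.85,-2.95,0],[0,0,0],1],[[-2.85,-2.95,0],[0,0,0],1],[[-2.85,-2.95,0],[0,0,0],1],[[-2.85,-2.95,0],[0,0,0],1],[[-2.85,-2.95,0],[0,0,0],1],[[-2.85,-2.95,0],[0,0,0],1],[[-2.85,-2.95,0],[0,0,0],1],[[-2.85,-2.95,0],[0,0,0],1],[[-2.85,-2.95,0],[0,0,0],1],[[-2.85,-2.95,0],[0,0,0],1],[[-2.85,-2.95,0],[0,0,0],1],[[-2.85,-2.95,0],[0,0,0],1],[[-2.85,-2.95,0],[0,0,0],1],[[-2.85,-2.95,0],[0,0,0],1],[[-2.85,-2.95,0],[0,0,0],1],[[-2.85,-2.95,0],[0,0,0],1],[[-2.85,-2.95,0],[0,0,0],1],[[-2.85,-2.95,0],[0,0,0],1]]}}

```text
t: 1.92
tool_pos: [0.5574, -0.1289, 0.2313]
orientation: [180.0, 0.0, 163.7]
wrist_force: [0.5, 0.8, 0.3]
grip_width: 0.0853
```

>>> {"fn": "arm_command", "kwargs": {"deltas": [[[0,0,0],[0,0,0.122],1],[[0,0,0],[0,0,0.122],1],[[0,0,0],[0,0,0.122],1],[[0,0,0],[0,0,0.122],1],[[0,0,0],[0,0,0.122],1],[[0,0,0],[0,0,0.122],1],[[0,0,0],[0,0,0.122],1],[[0,0,0],[0,0,0.122],1],[[0,0,0],[0,0,0.122],1],[[0,0,0],[0,0,0.122],1],[[0,0,0],[0,0,0],1],[[0,0,0],[0,0,0],1],[[0,0,0],[0,0,0],1]]}}

```text
t: 3.0
tool_pos: [0.5568, -0.127, 0.2312]
orientation: [-180.0, -0.0, 94.0]
wrist_force: [0.4, 0.9, -0.7]
grip_width: 0.0854
```

```bash
python3 - <<'E'
from h import *
s=robot.observe();print(s["t"],s["q"],s["tool_pos"],s["orientation"],s["wrist_force"])
c=robot.capture("wrist");cv2.imwrite("pics/w1.png",c["pixels"][:,:,::-1])
E
```

```text
3.0 [-25.80039071  22.26467687  45.04082106 101.34504172 -17.41436273
  63.61043564  28.92702577] [ 0.55675767 -0.12698042  0.23124403] [-1.79995537e+02 -1.03624663e-03  9.39664017e+01] [ 0.38783957  0.94342096 -0.70527691]
```

View pics/w1.png

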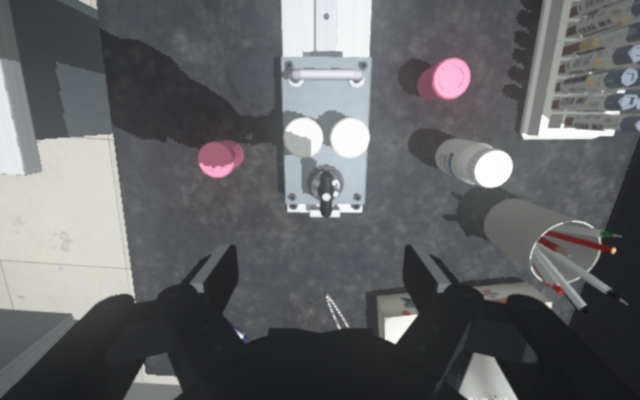

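The wrist view shows the carriage with its bar at (325,75), the jars at (303,137) and (350,137), and the T-handle at (326,193). The handle lies along the rail. I'm enlarging to measure it.

```bash
python3 - <<'E'
import cv2
a=cv2.imread("pics/w1.png")[40:225,260:390];cv2.imwrite("pics/w1c.png",cv2.resize(a,None,fx=4,fy=3.2,interpolation=cv2.INTER_CUBIC))
a=cv2.imread("pics/w1.png")[150:225,280:380];cv2.imwrite("pics/w1d.png",cv2.resize(a,None,fx=7,fy=7,interpolation=cv2.INTER_CUBIC))
E
```

```text
(no output)
```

View pics/w1d.png

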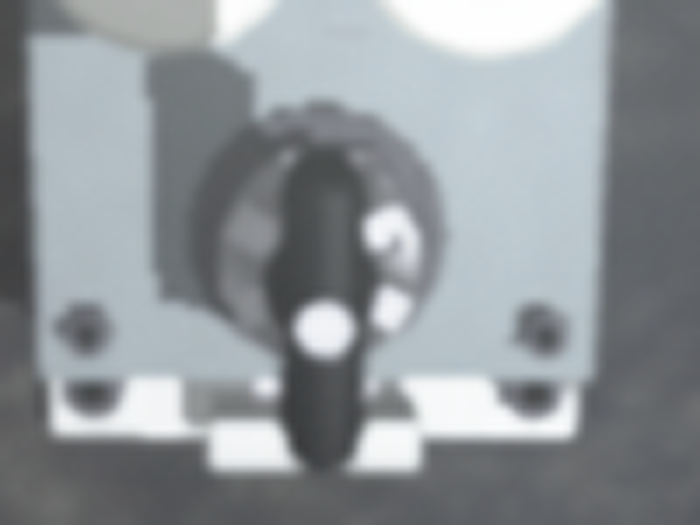

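View pics/w1c.png

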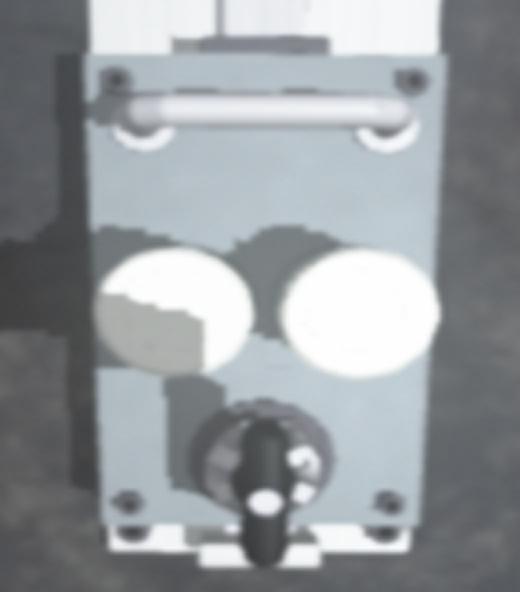

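```bash
python3 - <<'E'
from h import *
c=robot.capture("wrist")
f=lambda u,v:((u+.5)/7-.5+280,(v+.5)/7-.5+150)
g=lambda u,v:((u+.5)/4-.5+260,(v+.5)/3.2-.5+40)
print("dot",onz(c,*f(325,329),.098)); print("dotlow",onz(c,*f(325,155),.0975),onz(c,*f(322,465),.0975))
for n,u,v,z in[("barL",150,110,.071),("barR",390,110,.071),("barM",268,110,.071),("jn",175,312,.082),("jf",361,312,.082),("deckR1",85,55,.035),("deckR2",447,55,.035),("deckb1",98,523,.035),("deckb2",418,523,.035)]: print(n,onz(c,*g(u,v),z).round(4))
E
```

```text
dot [ 0.56384402 -0.13374166  0.098     ]
dotlow [ 0.56193081 -0.10803109  0.0975    ] [ 0.56499823 -0.15505938  0.0975    ]
barL [ 0.5265 -0.0159  0.071 ]
barR [ 0.5866 -0.0118  0.071 ]
barM [ 0.5561 -0.0139  0.071 ]
jn [ 0.5367 -0.0767  0.082 ]
jf [ 0.5842 -0.0734  0.082 ]
deckR1 [0.5047 0.0052 0.035 ]
deckR2 [0.6045 0.0121 0.035 ]
deckb1 [ 0.514  -0.1636  0.035 ]
deckb2 [ 0.6154 -0.1566  0.035 ]
```

>>> {"fn": "arm_command", "kwargs": {"deltas": [[[-0.35,0.32,1.6],[0,0,0],1],[[-0.35,0.33,1.6],[0,0,0],1],[[0,0,1.6],[0,0,0],1],[[0,0,1.6],[0,0,0],1],[[0,0,1.6],[0,0,0],1],[[0,0,1.6],[0,0,0],1],[[0,0,1.6],[0,0,0],1],[[0,0,1.6],[0,0,0],1],[[0,0,1.6],[0,0,0],1],[[0,0,1.6],[0,0,0],1],[[0,0,0],[0,0,0],1],[[0,0,0],[0,0,0],1]]}}

```text
t: 4.1
tool_pos: [0.5632, -0.1338, 0.0709]
orientation: [-179.9, -0.0, 93.8]
wrist_force: [-1.3, -0.2, -0.2]
grip_width: 0.0855
```

```bash
python3 - <<'E'
from h import *
c=robot.capture("wrist");cv2.imwrite("pics/w2.png",c["pixels"][:,:,::-1])
a=robot.capture("scene")["pixels"][150:280,270:430,::-1];cv2.imwrite("pics/s2.png",cv2.resize(a,None,fx=4,fy=4,interpolation=cv2.INTER_CUBIC))
print(robot.observe()["tool_pos"])
E
```

```text
[ 0.56425512 -0.13405365  0.07223121]
```

View pics/w2.png

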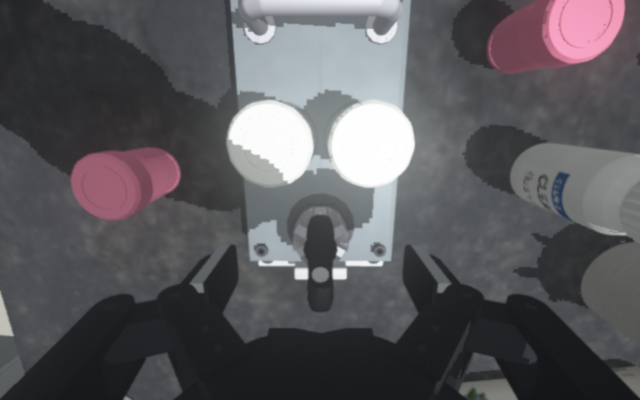

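View pics/s2.png

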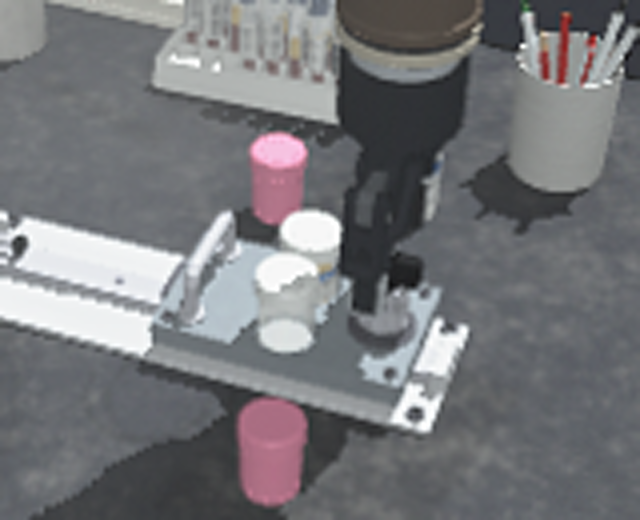

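In the wrist view the handle dot at (320,274) is centred between the pads (about 225 and 415). I'm closing the gripper.

>>> {"fn": "arm_command", "kwargs": {"deltas": [[[0,0,0],[0,0,0],-1],[[0,0,0],[0,0,0],-1],[[0,0,0],[0,0,0],-1],[[0,0,0],[0,0,0],-1],[[0,0,0],[0,0,0],-1],[[0,0,0],[0,0,0],-1],[[0,0,0],[0,0,0],-1],[[0,0,0],[0,0,0],-1],[[0,0,0],[0,0,0],-1],[[0,0,0],[0,0,0],-1],[[0,0,0],[0,0,0],-1],[[0,0,0],[0,0,0],-1]]}}

```text
t: 5.2
tool_pos: [0.5635, -0.1337, 0.0715]
orientation: [-180.0, -0.0, 93.7]
wrist_force: [-1.6, 0.9, 5.6]
grip_width: 0.0109
```

```bash
python3 - <<'E'
from h import *
c=robot.capture("wrist");cv2.imwrite("pics/w3.png",c["pixels"][:,:,::-1])
s=robot.observe();print(s["tool_pos"],s["wrist_force"],s["ft_torque"],s["grip_width"])
E
```

```text
[ 0.56354527 -0.1336578   0.07151092] [-2.5837107   0.2396255   5.37472384] [ 0.18927781  0.58811974 -0.00824675] 0.011118569849647948
```

View pics/w3.png

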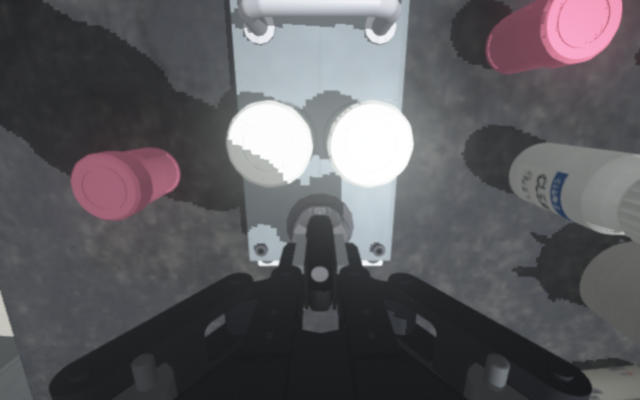

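>>> {"fn": "arm_command", "kwargs": {"deltas": [[[0,0,-0.1],[0,0,0],-1],[[0,0,-0.1],[0,0,0],-1],[[0,0,-0.1],[0,0,0],-1],[[0,0,-0.1],[0,0,0],-1],[[0,0,0],[0,0,0],-1],[[0,0,0],[0,0,0],-1]]}}

```text
t: 5.75
tool_pos: [0.5634, -0.1336, 0.075]
orientation: [-180.0, -0.0, 93.7]
wrist_force: [1.0, -0.9, -6.8]
grip_width: 0.0111
```

>>> {"fn": "arm_command", "kwargs": {"deltas": [[[0,0,-0.1],[0,0,0],-1],[[0,0,-0.1],[0,0,0],-1],[[0,0,-0.1],[0,0,0],-1],[[0,0,0],[0,0,0],-1],[[0,0,0],[0,0,0],-1]]}}

```text
t: 6.17
tool_pos: [0.5635, -0.1336, 0.0783]
orientation: [-180.0, -0.0, 93.7]
wrist_force: [0.4, -0.5, -6.9]
grip_width: 0.0107
```

>>> {"fn": "arm_command", "kwargs": {"deltas": [[[0,0,-0.1],[0,0,0],-1],[[0,0,0],[0,0,0],-1],[[0,0,0],[0,0,0],-1]]}}

```text
t: 6.42
tool_pos: [0.5635, -0.1337, 0.0792]
orientation: [-180.0, -0.0, 93.7]
wrist_force: [-1.7, 0.1, -5.7]
grip_width: 0.0112
```

>>> {"fn": "arm_command", "kwargs": {"deltas": [[[0,0,-0.05],[0,0,0],-1],[[0,0,0],[0,0,0],-1],[[0,0,0],[0,0,0],-1]]}}

```text
t: 6.67
tool_pos: [0.5635, -0.1337, 0.0798]
orientation: [-180.0, -0.0, 93.7]
wrist_force: [-1.4, 0.8, -6.4]
grip_width: 0.0107
```

>>> {"fn": "arm_command", "kwargs": {"deltas": [[[0,0,-0.05],[0,0,0],-1],[[0,0,0],[0,0,0],-1],[[0,0,0],[0,0,0],-1]]}}

```text
t: 6.92
tool_pos: [0.5635, -0.1336, 0.0803]
orientation: [-180.0, -0.0, 93.7]
wrist_force: [-1.6, 1.1, -7.4]
grip_width: 0.0106
```

>>> {"fn": "arm_command", "kwargs": {"deltas": [[[0,0,-0.03],[0,0,0],-1],[[0,0,0],[0,0,0],-1],[[0,0,0],[0,0,0],-1]]}}

```text
t: 7.17
tool_pos: [0.5635, -0.1337, 0.0805]
orientation: [-180.0, -0.0, 93.7]
wrist_force: [-1.9, -0.3, -8.7]
grip_width: 0.0111
```

```bash
python3 - <<'E'
from h import *
import numpy as np
for i in range(3):
    s=robot.observe();print(s["t"],s["tool_pos"],s["wrist_force"],s["q"][:4])
    robot.capture("wrist")
E
```

```text
7.1667 [ 0.56353738 -0.13366059  0.08053253] [-1.90436938 -0.32521836 -8.6508203 ] [-18.88254755  33.51814487  37.96731701 108.06328711]
7.2167 [ 0.56354856 -0.13361768  0.0805405 ] [-2.94822985  0.62644016 -7.03432125] [-18.88278772  33.51676131  37.96458085 108.06260852]
7.2667 [ 0.56357566 -0.13365006  0.08055535] [-2.89439419  0.16272905 -7.51498055] [-18.88241607  33.51636522  37.96648458 108.06138764]
```

```bash
cat > rd.py <<'E'
from h import *
F=[];Z=[]
for i in range(5):
    s=robot.observe();F.append(np.r_[s["wrist_force"],s["ft_torque"]*10]);Z.append(s["tool_pos"]);robot.capture("wrist")
print(round(s["t"],2),"F",np.mean(F,0).round(2),"sd",np.std(F,0)[:3].round(1),"P",(np.mean(Z,0)*1e3).round(2),"yaw",s["orientation"][2].round(2),"w",round(s["grip_width"]*1e3,1))
E
python3 rd.py
```

```text
7.52 F [-2.48  0.39 -7.32 -0.17  6.    0.13] sd [0.3 0.2 0.1] P [ 563.57 -133.64   80.53] yaw 93.72 w 11.0
```

>>> {"fn": "arm_command", "kwargs": {"deltas": [[[0,0,-0.03],[0,0,0],-1],[[0,0,0],[0,0,0],-1]]}}

```text
t: 7.73
tool_pos: [0.5636, -0.1337, 0.0808]
orientation: [-180.0, -0.0, 93.7]
wrist_force: [-3.2, -0.3, -7.7]
grip_width: 0.0105
```

```bash
python3 rd.py
```

```text
7.93 F [-2.95 -0.07 -7.39  0.63  6.88  0.06] sd [0.5 0.2 0.4] P [ 563.58 -133.63   80.84] yaw 93.72 w 10.9
```

>>> {"fn": "arm_command", "kwargs": {"deltas": [[[0,0,-0.03],[0,0,0],-1],[[0,0,0],[0,0,0],-1],[[0,0,0],[0,0,0],-1]]}}

```text
t: 8.23
tool_pos: [0.5636, -0.1337, 0.0812]
orientation: [-180.0, -0.0, 93.7]
wrist_force: [-3.4, -0.2, -8.0]
grip_width: 0.011
```

>>> {"fn": "arm_command", "kwargs": {"deltas": [[[0,0,-0.03],[0,0,0],-1],[[0,0,0],[0,0,0],-1],[[0,0,0],[0,0,0],-1]]}}

```text
t: 8.48
tool_pos: [0.5636, -0.1336, 0.0815]
orientation: [-180.0, -0.0, 93.7]
wrist_force: [-4.0, 0.0, -6.7]
grip_width: 0.011
```

>>> {"fn": "arm_command", "kwargs": {"deltas": [[[0,-0.02,-0.03],[0,0,0],-1],[[0,0,0],[0,0,0],-1],[[0,0,0],[0,0,0],-1]]}}

```text
t: 8.73
tool_pos: [0.5636, -0.1336, 0.0818]
orientation: [180.0, -0.0, 93.7]
wrist_force: [-2.6, 0.8, -7.8]
grip_width: 0.0109
```

>>> {"fn": "arm_command", "kwargs": {"deltas": [[[0,-0.02,-0.03],[0,0,0],-1],[[0,0,0],[0,0,0],-1],[[0,0,0],[0,0,0],-1]]}}

```text
t: 8.98
tool_pos: [0.5635, -0.1337, 0.0822]
orientation: [180.0, -0.0, 93.7]
wrist_force: [-2.2, 1.2, -8.3]
grip_width: 0.0111
```

```bash
python3 rd.py
```

```text
9.18 F [-1.89 -0.04 -7.34  1.25  4.38  0.16] sd [0.5 0.9 0.6] P [ 563.54 -133.67   82.19] yaw 93.73 w 10.9
```

>>> {"fn": "arm_command", "kwargs": {"deltas": [[[0,-0.02,-0.05],[0,0,0],-1],[[0,0,0],[0,0,0],-1],[[0,0,0],[0,0,0],-1]]}}

```text
t: 9.48
tool_pos: [0.5634, -0.1337, 0.0827]
orientation: [180.0, 0.0, 93.7]
wrist_force: [-0.5, 0.9, -7.9]
grip_width: 0.011
```

>>> {"fn": "arm_command", "kwargs": {"deltas": [[[0,-0.01,-0.05],[0,0,0],-1],[[0,0,0],[0,0,0],-1],[[0,0,0],[0,0,0],-1]]}}

```text
t: 9.73
tool_pos: [0.5634, -0.1337, 0.0833]
orientation: [180.0, 0.0, 93.7]
wrist_force: [0.1, 0.4, -6.6]
grip_width: 0.0106
```

>>> {"fn": "arm_command", "kwargs": {"deltas": [[[0,0,-0.05],[0,0,0],-1],[[0,0,0],[0,0,0],-1],[[0,0,0],[0,0,0],-1]]}}

```text
t: 9.98
tool_pos: [0.5633, -0.1337, 0.0837]
orientation: [180.0, 0.0, 93.7]
wrist_force: [1.9, 0.6, -6.9]
grip_width: 0.0109
```

>>> {"fn": "arm_command", "kwargs": {"deltas": [[[0,0,-0.04],[0,0,0],-1],[[0,0,0],[0,0,0],-1],[[0,0,0],[0,0,0],-1]]}}

```text
t: 10.23
tool_pos: [0.5633, -0.1337, 0.0841]
orientation: [180.0, 0.0, 93.7]
wrist_force: [0.5, 1.0, -6.1]
grip_width: 0.0111
```

>>> {"fn": "arm_command", "kwargs": {"deltas": [[[0,0,-0.05],[0,0,0],-1],[[0,0,0],[0,0,0],-1],[[0,0,0],[0,0,0],-1]]}}

```text
t: 10.48
tool_pos: [0.5633, -0.1337, 0.0846]
orientation: [180.0, 0.0, 93.7]
wrist_force: [3.4, 0.4, -7.7]
grip_width: 0.011
```

>>> {"fn": "arm_command", "kwargs": {"deltas": [[[0,0,-0.04],[0,0,0],-1],[[0,0,0],[0,0,0],-1],[[0,0,0],[0,0,0],-1]]}}

```text
t: 10.73
tool_pos: [0.5632, -0.1337, 0.085]
orientation: [180.0, 0.0, 93.7]
wrist_force: [2.0, 0.7, -7.5]
grip_width: 0.0112
```

>>> {"fn": "arm_command", "kwargs": {"deltas": [[[0,0.02,-0.05],[0,0,0],-1],[[0,0,0],[0,0,0],-1],[[0,0,0],[0,0,0],-1]]}}

```text
t: 10.98
tool_pos: [0.5632, -0.1337, 0.0854]
orientation: [180.0, 0.0, 93.7]
wrist_force: [1.8, 0.3, -6.8]
grip_width: 0.0107
```

>>> {"fn": "arm_command", "kwargs": {"deltas": [[[0,0,-0.04],[0,0,0],-1],[[0,0,0],[0,0,0],-1],[[0,0,0],[0,0,0],-1]]}}

```text
t: 11.23
tool_pos: [0.5632, -0.1337, 0.0858]
orientation: [180.0, -0.0, 93.7]
wrist_force: [2.0, 1.2, -8.1]
grip_width: 0.0112
```

```bash
python3 rd.py
```

```text
11.43 F [ 1.94  1.08 -7.55  2.42 -5.92 -0.05] sd [0.4 0.4 0.4] P [ 563.24 -133.71   85.82] yaw 93.72 w 10.7
```

>>> {"fn": "arm_command", "kwargs": {"deltas": [[[0,0.02,-0.05],[0,0,0],-1],[[0,0,0],[0,0,0],-1],[[0,0,0],[0,0,0],-1]]}}

```text
t: 11.73
tool_pos: [0.5633, -0.1337, 0.0863]
orientation: [-180.0, -0.0, 93.7]
wrist_force: [2.8, 0.8, -7.1]
grip_width: 0.011
```

```bash
python3 - <<'E'
from h import *
c=robot.capture("wrist");cv2.imwrite("pics/w4.png",c["pixels"][:,:,::-1])
a=robot.capture("scene")["pixels"][170:270,300:410,::-1];cv2.imwrite("pics/s4.png",cv2.resize(a,None,fx=6,fy=6,interpolation=cv2.INTER_CUBIC))
E
```

```text
(no output)
```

View pics/w4.png

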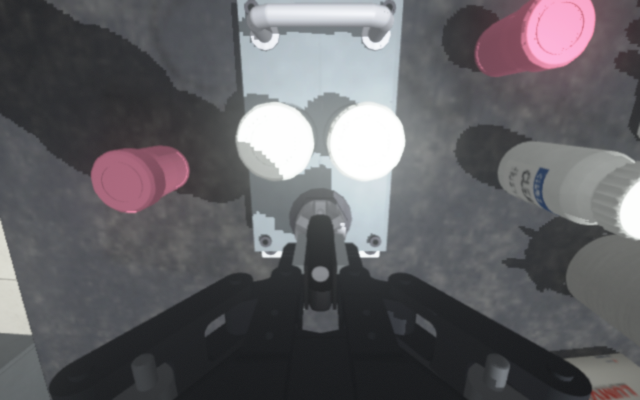

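View pics/s4.png

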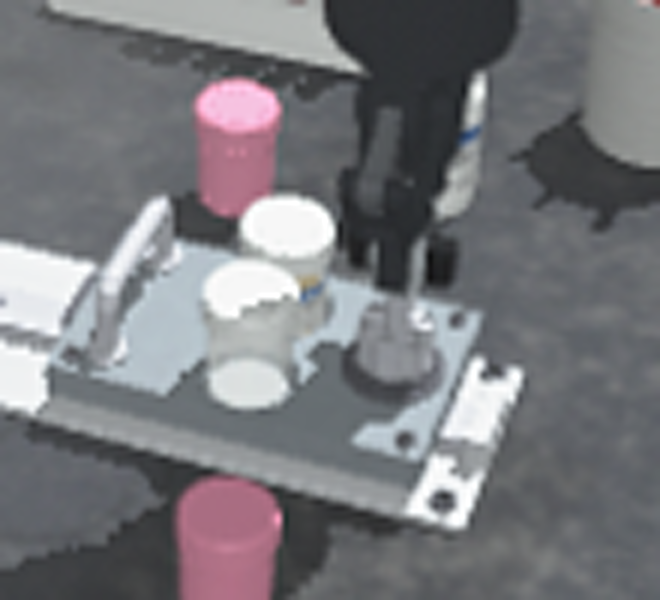

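The handle dot is still at (320,274) in the wrist view, so the grip hasn't slipped. The scene crop shows the handle lifted clear above the sleeve. I'll keep lifting.

>>> {"fn": "arm_command", "kwargs": {"deltas": [[[0,0.03,-0.04],[0,0,0],-1],[[0,0,0],[0,0,0],-1],[[0,0,0],[0,0,0],-1]]}}

```text
t: 12.08
tool_pos: [0.5634, -0.1337, 0.0866]
orientation: [-180.0, -0.0, 93.7]
wrist_force: [0.6, 0.5, -7.5]
grip_width: 0.0107
```

>>> {"fn": "arm_command", "kwargs": {"deltas": [[[0,0,-0.04],[0,0,0],-1],[[0,0,0],[0,0,0],-1],[[0,0,0],[0,0,0],-1]]}}

```text
t: 12.33
tool_pos: [0.5634, -0.1337, 0.087]
orientation: [-180.0, -0.0, 93.7]
wrist_force: [-0.1, 0.2, -8.6]
grip_width: 0.0109
```

>>> {"fn": "arm_command", "kwargs": {"deltas": [[[0,0,-0.04],[0,0,0],-1],[[0,0,0],[0,0,0],-1],[[0,0,0],[0,0,0],-1]]}}

```text
t: 12.58
tool_pos: [0.5634, -0.1337, 0.0874]
orientation: [-180.0, -0.0, 93.7]
wrist_force: [-0.1, 1.1, -8.2]
grip_width: 0.0108
```

>>> {"fn": "arm_command", "kwargs": {"deltas": [[[0,0,-0.03],[0,0,0],-1],[[0,0,0],[0,0,0],-1],[[0,0,0],[0,0,0],-1]]}}

```text
t: 12.83
tool_pos: [0.5634, -0.1337, 0.0877]
orientation: [-180.0, -0.0, 93.7]
wrist_force: [-1.0, 1.3, -8.6]
grip_width: 0.011
```

```bash
python3 rd.py
```

```text
13.03 F [-1.42  0.66 -8.25  1.45  2.71  0.1 ] sd [0.4 0.5 0.3] P [ 563.48 -133.67   87.71] yaw 93.72 w 10.8
```

>>> {"fn": "arm_command", "kwargs": {"deltas": [[[0,0,-0.03],[0,0,0],-1],[[0,0,0],[0,0,0],-1],[[0,0,0],[0,0,0],-1]]}}

```text
t: 13.33
tool_pos: [0.5635, -0.1337, 0.088]
orientation: [-180.0, -0.0, 93.7]
wrist_force: [-2.1, 0.8, -8.7]
grip_width: 0.0108
```

>>> {"fn": "arm_command", "kwargs": {"deltas": [[[0,0,-0.03],[0,0,0],-1],[[0,0,0],[0,0,0],-1],[[0,0,0],[0,0,0],-1]]}}

```text
t: 13.58
tool_pos: [0.5635, -0.1337, 0.0883]
orientation: [-180.0, -0.0, 93.7]
wrist_force: [-2.7, -0.5, -7.6]
grip_width: 0.011
```

```bash
python3 rd.py
```

```text
13.78 F [-2.83  0.12 -8.45  1.28  5.36  0.22] sd [0.4 0.3 0.6] P [ 563.56 -133.67   88.34] yaw 93.72 w 10.9
```

>>> {"fn": "arm_command", "kwargs": {"deltas": [[[0,-0.03,-0.04],[0,0,0],-1],[[0,0,0],[0,0,0],-1],[[0,0,0],[0,0,0],-1]]}}

```text
t: 14.08
tool_pos: [0.5635, -0.1337, 0.0888]
orientation: [180.0, 0.0, 93.7]
wrist_force: [-1.4, 0.8, -7.8]
grip_width: 0.0107
```

>>> {"fn": "arm_command", "kwargs": {"deltas": [[[0,-0.02,-0.03],[0,0,0],-1],[[0,0,0],[0,0,0],-1],[[0,0,0],[0,0,0],-1]]}}

```text
t: 14.33
tool_pos: [0.5634, -0.1337, 0.0892]
orientation: [180.0, 0.0, 93.7]
wrist_force: [-1.1, 0.4, -7.9]
grip_width: 0.011
```

```bash
python3 rd.py
```

```text
14.53 F [-0.99  0.83 -8.28  1.57  1.81  0.04] sd [0.4 0.3 0.3] P [ 563.45 -133.68   89.2 ] yaw 93.73 w 11.3
```

>>> {"fn": "arm_command", "kwargs": {"deltas": [[[0,-0.01,-0.03],[0,0,0],-1],[[0,0,0],[0,0,0],-1],[[0,0,0],[0,0,0],-1]]}}

```text
t: 14.83
tool_pos: [0.5634, -0.1337, 0.0894]
orientation: [180.0, 0.0, 93.7]
wrist_force: [1.5, 0.1, -9.6]
grip_width: 0.0108
```

```bash
python3 rd.py
```

```text
15.03 F [ 0.65  0.65 -9.3   1.74 -2.24  0.13] sd [0.6 0.4 0.6] P [ 563.36 -133.68   89.42] yaw 93.73 w 10.9
```

>>> {"fn": "arm_command", "kwargs": {"deltas": [[[0,0,-0.02],[0,0,0],-1],[[0,0,0],[0,0,0],-1],[[0,0,0],[0,0,0],-1]]}}

```text
t: 15.33
tool_pos: [0.5633, -0.1337, 0.0895]
orientation: [180.0, 0.0, 93.7]
wrist_force: [2.4, 0.5, -12.6]
grip_width: 0.011
```

```bash
python3 rd.py
```

```text
15.53 F [  2.2    0.45 -12.67   1.31  -6.23  -0.06] sd [0.6 0.4 0.5] P [ 563.25 -133.67   89.48] yaw 93.73 w 11.0
```

The end stop is felt: force went 8.3 → 12.7 N at z ≈ 89.4 mm. The ridge should therefore be at about 87.4 mm, so I'm backing off about 0.9 mm before twisting.

>>> {"fn": "arm_command", "kwargs": {"deltas": [[[0,0.02,0.08],[0,0,0],-1],[[0,0,0],[0,0,0],-1],[[0,0,0],[0,0,0],-1]]}}

```text
t: 15.83
tool_pos: [0.5633, -0.1337, 0.089]
orientation: [180.0, -0.0, 93.7]
wrist_force: [-0.0, 1.5, -8.8]
grip_width: 0.0106
```

```bash
python3 rd.py
```

```text
16.03 F [ 0.66  0.81 -8.48  2.39 -2.62 -0.05] sd [0.4 0.4 0.2] P [ 563.31 -133.71   88.94] yaw 93.72 w 10.8
```

>>> {"fn": "arm_command", "kwargs": {"deltas": [[[0,0,0.04],[0,0,0],-1],[[0,0,0],[0,0,0.05],-1],[[0,0,0],[0,0,0.05],-1],[[0,0,0],[0,0,0.05],-1],[[0,0,0],[0,0,0.05],-1],[[0,0,0],[0,0,0],-1],[[0,0,0],[0,0,0],-1]]}}

```text
t: 16.67
tool_pos: [0.5633, -0.1337, 0.0883]
orientation: [-180.0, 0.0, 82.4]
wrist_force: [1.2, 0.2, -8.4]
grip_width: 0.0107
```

```bash
python3 rd.py
```

```text
16.87 F [ 0.98  0.68 -8.39  1.93 -2.97 -0.07] sd [0.6 0.4 0.4] P [ 563.33 -133.7    88.36] yaw 82.32 w 10.9
```

>>> {"fn": "arm_command", "kwargs": {"deltas": [[[0,0,0],[0,0,0.06],-1],[[0,0,0],[0,0,0.06],-1],[[0,0,0],[0,0,0.06],-1],[[0,0,0],[0,0,0.06],-1],[[0,0,0],[0,0,0.06],-1],[[0,0,0],[0,0,0.06],-1],[[0,0,0],[0,0,0.06],-1],[[0,0,0],[0,0,0.06],-1],[[0,0,0],[0,0,0],-1],[[0,0,0],[0,0,0],-1]]}}

```text
t: 17.75
tool_pos: [0.5633, -0.1337, 0.0884]
orientation: [180.0, 0.0, 54.9]
wrist_force: [0.6, -0.1, -8.1]
grip_width: 0.0109
```

```bash
python3 rd.py
```

```text
17.95 F [ 0.97  0.45 -8.28  0.31 -2.59  0.22] sd [0.3 0.6 0.5] P [ 563.32 -133.72   88.38] yaw 54.83 w 11.1
```

>>> {"fn": "arm_command", "kwargs": {"deltas": [[[0,0,0],[0,0,0.06],-1],[[0,0,0],[0,0,0.06],-1],[[0,0,0],[0,0,0.06],-1],[[0,0,0],[0,0,0.06],-1],[[0,0,0],[0,0,0.06],-1],[[0,0,0],[0,0,0.06],-1],[[0,0,0],[0,0,0],-1],[[0,0,0],[0,0,0],-1]]}}

```text
t: 18.67
tool_pos: [0.5633, -0.1337, 0.0883]
orientation: [180.0, 0.0, 34.3]
wrist_force: [0.6, -0.3, -7.7]
grip_width: 0.011
```

```bash
python3 rd.py
```

```text
18.87 F [ 0.69 -0.3  -8.61 -0.8  -2.36  0.13] sd [0.3 0.5 0.5] P [ 563.3  -133.73   88.38] yaw 34.21 w 10.8
```

>>> {"fn": "arm_command", "kwargs": {"deltas": [[[0,0,0.05],[0,0,0],-1],[[0,0,0.05],[0,0,0],-1],[[0,0,0.05],[0,0,0],-1],[[0,0,0],[0,0,0],-1],[[0,0,0],[0,0,0],-1]]}}

```text
t: 19.33
tool_pos: [0.5633, -0.1337, 0.0868]
orientation: [180.0, 0.0, 34.1]
wrist_force: [1.2, 0.3, -7.9]
grip_width: 0.0109
```

>>> {"fn": "arm_command", "kwargs": {"deltas": [[[0,0,0.05],[0,0,0],-1],[[0,0,0.05],[0,0,0],-1],[[0,0,0],[0,0,0],-1],[[0,0,0],[0,0,0],-1]]}}

```text
t: 19.67
tool_pos: [0.5633, -0.1337, 0.0858]
orientation: [180.0, 0.0, 34.1]
wrist_force: [0.4, -0.9, -7.1]
grip_width: 0.0109
```

```bash
python3 rd.py
```

```text
19.87 F [ 0.54 -0.49 -8.24 -1.08 -2.1   0.02] sd [0.4 0.4 0.6] P [ 563.31 -133.72   85.85] yaw 34.14 w 11.2
```

>>> {"fn": "arm_command", "kwargs": {"deltas": [[[0,0,0.04],[0,0,0],-1],[[0,0,0.04],[0,0,0],-1],[[0,0,0],[0,0,0],-1],[[0,0,0],[0,0,0],-1]]}}

```text
t: 20.25
tool_pos: [0.5633, -0.1338, 0.0851]
orientation: [180.0, 0.0, 34.1]
wrist_force: [1.0, -0.4, -7.5]
grip_width: 0.0109
```

>>> {"fn": "arm_command", "kwargs": {"deltas": [[[0,0,0.03],[0,0,0],-1],[[0,0,0],[0,0,0],-1],[[0,0,0],[0,0,0],-1]]}}

```text
t: 20.5
tool_pos: [0.5633, -0.1337, 0.0848]
orientation: [-180.0, -0.0, 34.1]
wrist_force: [0.5, 0.1, -7.5]
grip_width: 0.0106
```

```bash
python3 rd.py
```

```text
20.7 F [ 0.78 -0.48 -7.09 -1.12 -1.56  0.29] sd [0.4 0.4 0.5] P [ 563.32 -133.72   84.8 ] yaw 34.14 w 10.8
```

>>> {"fn": "arm_command", "kwargs": {"deltas": [[[0,0,0.03],[0,0,0],-1],[[0,0,0],[0,0,0],-1],[[0,0,0],[0,0,0],-1]]}}

```text
t: 21.0
tool_pos: [0.5634, -0.1337, 0.0847]
orientation: [-180.0, -0.0, 34.1]
wrist_force: [-0.1, -0.6, -4.2]
grip_width: 0.0113
```

```bash
python3 rd.py
```

```text
21.2 F [-0.75  0.18 -3.32  0.1   0.92 -0.05] sd [0.7 0.5 0.6] P [ 563.37 -133.71   84.66] yaw 34.13 w 10.9
```

The pin has seated in the notch at z ≈ 84.7 mm: the load dropped to 3.3 N there. One more small lowering, then a partial release to stay clear of the jars.

>>> {"fn": "arm_command", "kwargs": {"deltas": [[[0,0,0.02],[0,0,0],-1],[[0,0,0],[0,0,0],-1],[[0,0,0],[0,0,0],-0.75],[[0,0,0],[0,0,0],-0.5],[[0,0,0],[0,0,0],-0.35],[[0,0,0],[0,0,0],-0.35],[[0,0,0],[0,0,0],-0.35]]}}

```text
t: 21.83
tool_pos: [0.5636, -0.1338, 0.0844]
orientation: [180.0, -0.0, 34.1]
wrist_force: [0.4, 0.3, 0.3]
grip_width: 0.0281
```

```bash
python3 rd.py; python3 - <<'E'
from h import *
c=robot.capture("wrist");cv2.imwrite("pics/w5.png",c["pixels"][:,:,::-1])
E
```

```text
22.03 F [-0.11  0.55  0.1   0.07  0.11  0.12] sd [0.3 0.3 0.4] P [ 563.46 -133.75   84.36] yaw 34.14 w 27.9
```

View pics/w5.png

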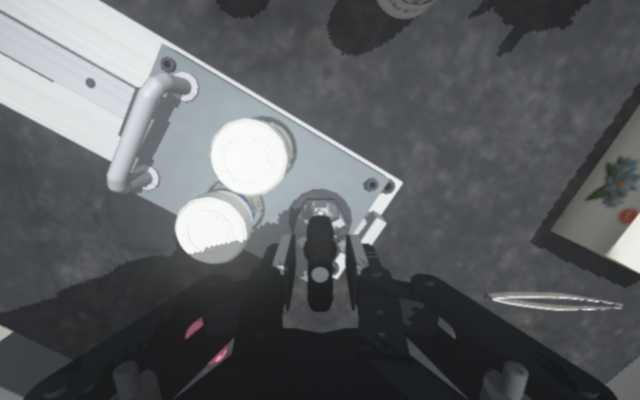

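>>> {"fn": "arm_command", "kwargs": {"deltas": [[[0,0,-1.0],[0,0,0],-0.35],[[0,0,-2.5],[0,0,0],-0.35],[[0,0,-2.5],[0,0,0],-0.35],[[0,0,-2.5],[0,0,0],-0.35],[[0,0,-1.5],[0,0,0],-0.35],[[1.53,-2.59,0],[0,0,0],-0.35],[[1.53,-2.59,0],[0,0,0],-0.35],[[1.53,-2.59,0],[0,0,0],-0.35],[[1.53,-2.59,0],[0,0,0],-0.35],[[0,0,0],[0,0,0.106],-0.35],[[0,0,0],[0,0,0.106],-0.35],[[0,0,0],[0,0,0.106],-0.35],[[0,0,0],[0,0,0.106],-0.35],[[0,0,0],[0,0,0.106],-0.35],[[0,0,0],[0,0,0],-0.35],[[0,0,0],[0,0,0],-0.35]]}}

```text
t: 23.47
tool_pos: [0.5558, -0.0137, 0.1846]
orientation: [180.0, 0.0, 4.0]
wrist_force: [-0.7, 0.6, -0.0]
grip_width: 0.0282
```

```bash
python3 - <<'E'
from h import *
s=robot.observe();print(s["tool_pos"],s["orientation"],s["q"],s["grip_width"])
c=robot.capture("wrist");cv2.imwrite("pics/w6.png",c["pixels"][:,:,::-1])
a=robot.capture("scene")["pixels"][170:270,260:410,::-1];cv2.imwrite("pics/s6.png",cv2.resize(a,None,fx=5,fy=5,interpolation=cv2.INTER_CUBIC))
print(proj(c,[[.5561,-.0139,.075],[.5561,-.0139,.07]]))
E
```

```text
[ 0.55581247 -0.01367429  0.18461138] [1.79965623e+02 3.36616458e-03 3.95362154e+00] [-51.60471513  35.9858802   70.92431126 107.17409554 -37.74954639
  64.9958296  -52.6747856 ] 0.028220334417060726
[[320.20700728 196.24514299]
 [320.19814043 194.83697306]]
```

View pics/w6.png

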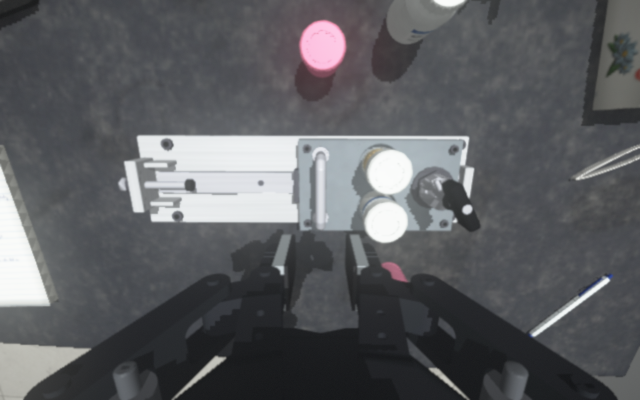

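View pics/s6.png

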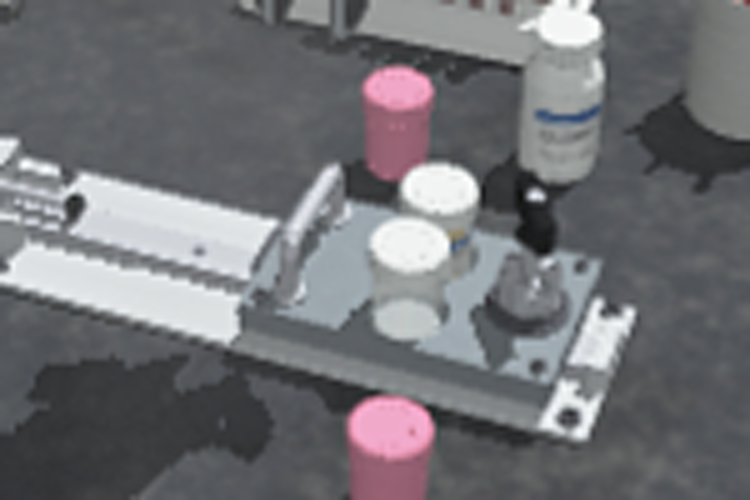

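The handle now stands at about 60° and stays raised on its own (scene crop around (535,215)). The bar is centred between the pads at column 320. I'm descending onto it.

>>> {"fn": "arm_command", "kwargs": {"deltas": [[[0.2,0,1.6],[0,0,0],-0.35],[[0,0,1.6],[0,0,0],-0.35],[[0,0,1.6],[0,0,0],-0.35],[[0,0,1.6],[0,0,0],-0.35],[[0,0,1.6],[0,0,0],-0.35],[[0,0,1.6],[0,0,0],-0.35],[[0,0,0],[0,0,0],-0.35],[[0,0,0],[0,0,0],-0.35]]}}

```text
t: 24.23
tool_pos: [0.5575, -0.0137, 0.0883]
orientation: [-180.0, 0.1, 3.8]
wrist_force: [0.3, -0.3, 0.8]
grip_width: 0.0271
```

```bash
python3 - <<'E'
from h import *
s=robot.observe();print(s["tool_pos"],s["orientation"],s["wrist_force"])
c=robot.capture("wrist");cv2.imwrite("pics/w7.png",c["pixels"][:,:,::-1])
E
```

```text
[ 0.55748621 -0.01366738  0.08828856] [-1.79990028e+02  5.94457057e-02  3.82698803e+00] [ 0.31978809 -0.31310616  0.80062827]
```

View pics/w7.png

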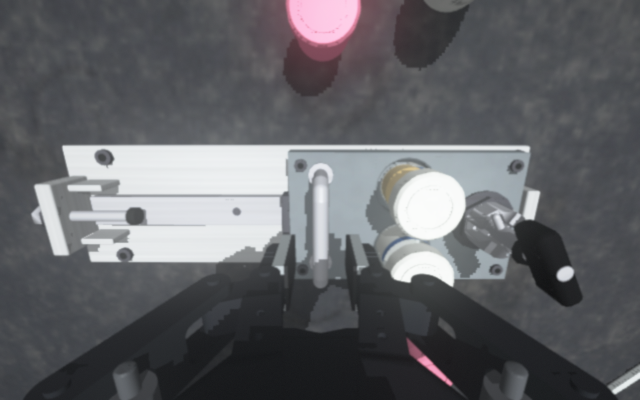

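>>> {"fn": "arm_command", "kwargs": {"deltas": [[[0,0,0.8],[0,0,0],-0.35],[[0,0,0.8],[0,0,0],-0.35],[[0,0,0.5],[0,0,0],-0.35],[[0,0,0],[0,0,0],-0.35]]}}

```text
t: 24.62
tool_pos: [0.5572, -0.0132, 0.0662]
orientation: [-180.0, 0.1, 3.8]
wrist_force: [-0.1, 0.2, -0.9]
grip_width: 0.0279
```

>>> {"fn": "arm_command", "kwargs": {"deltas": [[[0,0,0.5],[0,0,0],-0.35],[[0,0,0.5],[0,0,0],-0.35],[[0,0,0.4],[0,0,0],-0.35],[[0,0,0],[0,0,0],-0.35]]}}

```text
t: 24.95
tool_pos: [0.5574, -0.0134, 0.0524]
orientation: [-180.0, 0.1, 3.8]
wrist_force: [0.2, -0.0, -0.9]
grip_width: 0.0282
```

```bash
python3 rd.py; python3 - <<'E'
from h import *
c=robot.capture("wrist");cv2.imwrite("pics/w8.png",c["pixels"][:,:,::-1])
a=robot.capture("scene")["pixels"][150:270,250:410,::-1];cv2.imwrite("pics/s8.png",cv2.resize(a,None,fx=5,fy=5,interpolation=cv2.INTER_CUBIC))
E
```

```text
25.15 F [ 0.26 -0.03 -0.18 -0.05 -0.2  -0.09] sd [0.6 0.3 0.5] P [557.68 -13.52  53.02] yaw 3.76 w 27.6
```

View pics/w8.png

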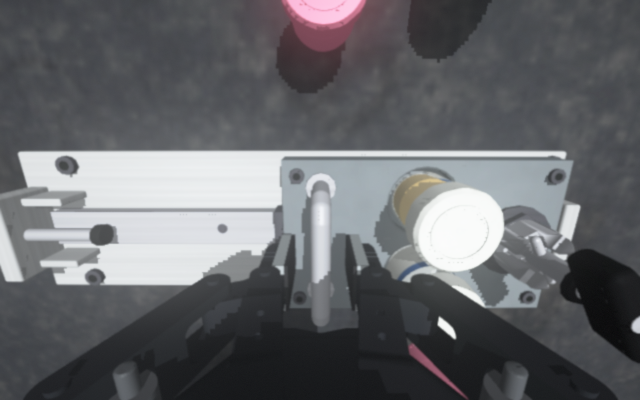

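View pics/s8.png

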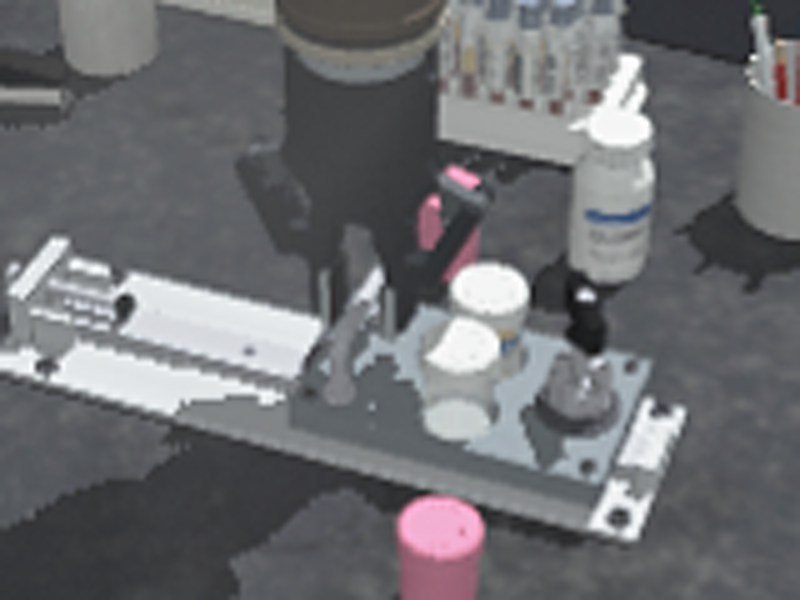

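>>> {"fn": "arm_command", "kwargs": {"deltas": [[[0,0,0],[0,0,0],-0.5],[[0,0,0],[0,0,0],-0.6],[[0,0,0],[0,0,0],-0.7],[[0,0,0],[0,0,0],-0.8],[[0,0,0],[0,0,0],-1],[[0,0,0],[0,0,0],-1],[[0,0,0],[0,0,0],-1],[[0,0,0],[0,0,0],-1]]}}

```text
t: 25.97
tool_pos: [0.5579, -0.0136, 0.0535]
orientation: [-180.0, -0.0, 3.8]
wrist_force: [-0.9, 0.2, 4.5]
grip_width: 0.0077
```

```bash
python3 rd.py
```

```text
26.17 F [-1.2   0.37  5.27 -0.03  2.67  0.13] sd [0.3 0.5 0.6] P [557.88 -13.56  53.45] yaw 3.76 w 7.6
```

>>> {"fn": "arm_command", "kwargs": {"deltas": [[[0,-0.05,0],[0,0,0],-1],[[0,-0.1,0],[0,0,0],-1],[[0,-0.15,0],[0,0,0],-1],[[0,-0.2,0],[0,0,0],-1],[[0,-0.2,0],[0,0,0],-1],[[0,-0.2,0],[0,0,0],-1],[[0,-0.1,0],[0,0,0],-1]]}}

```text
t: 26.8
tool_pos: [0.5572, -0.0034, 0.0534]
orientation: [180.0, -0.0, 3.8]
wrist_force: [-0.3, -3.5, 5.1]
grip_width: 0.0078
```

```bash
python3 rd.py;  python3 - <<'E'
from h import *
c=robot.capture("wrist");cv2.imwrite("pics/w9.png",c["pixels"][:,:,::-1])
E
```

```text
27.0 F [-1.29 -3.15  6.03 -7.08  2.7  -0.22] sd [0.6 0.4 0.6] P [557.2   -3.25  53.44] yaw 3.78 w 7.4
```

View pics/w9.png

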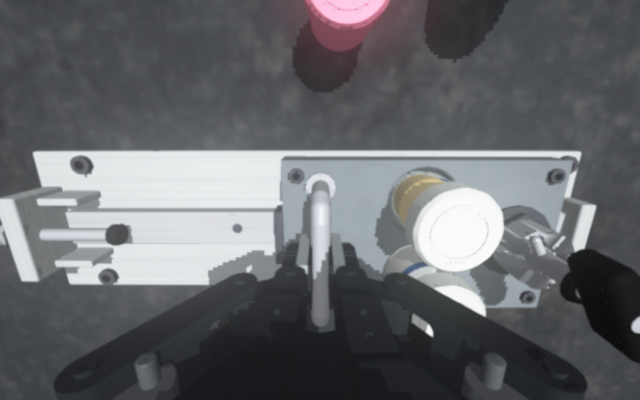

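```bash
python3 - <<'E'
from h import *
a=cv2.imread("pics/w9.png")[180:280,60:320];cv2.imwrite("pics/w9c.png",cv2.resize(a,None,fx=3,fy=3,interpolation=cv2.INTER_CUBIC))
c=robot.capture("wrist")
for p in [(129,234),(275,234)]: print(onz(c,*p,.027))
c=robot.capture("top")
a=c["pixels"][165:235,250:410,::-1];cv2.imwrite("pics/t9c.png",cv2.resize(a,None,fx=5,fy=5,interpolation=cv2.INTER_CUBIC))
E
```

```text
[0.54652672 0.12241934 0.027     ]
[0.55302701 0.0261881  0.027     ]
```

View pics/w9c.png

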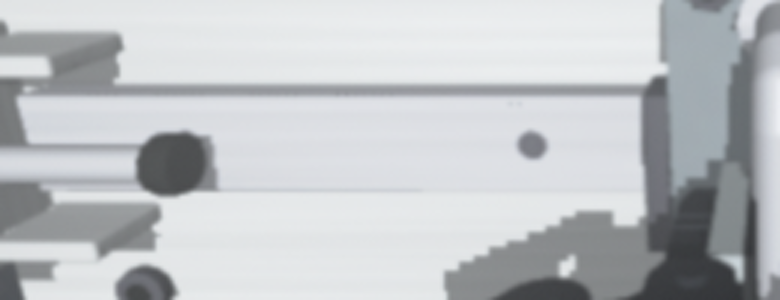

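>>> {"fn": "arm_command", "kwargs": {"deltas": [[[0,-0.1,0],[0,0,0],-1],[[0,-0.2,0],[0,0,0],-1],[[0,-0.3,0],[0,0,0],-1],[[0,-0.4,0],[0,0,0],-1],[[0,-0.45,0],[0,0,0],-1],[[0,-0.45,0],[0,0,0],-1],[[0,-0.45,0],[0,0,0],-1],[[0,-0.45,0],[0,0,0],-1],[[0,-0.45,0],[0,0,0],-1],[[0,-0.45,0],[0,0,0],-1],[[0,-0.45,0],[0,0,0],-1],[[0,-0.45,0],[0,0,0],-1],[[0,-0.45,0],[0,0,0],-1],[[0,-0.45,0],[0,0,0],-1],[[0,-0.45,0],[0,0,0],-1],[[0,-0.45,0],[0,0,0],-1],[[0,-0.4,0],[0,0,0],-1],[[0,-0.3,0],[0,0,0],-1],[[0,-0.2,0],[0,0,0],-1],[[0,-0.1,0],[0,0,0],-1]]}}

```text
t: 28.87
tool_pos: [0.5523, 0.0709, 0.0534]
orientation: [-180.0, -0.0, 3.8]
wrist_force: [-0.8, -3.9, 7.1]
grip_width: 0.0077
```

```bash
python3 rd.py;  python3 - <<'E'
from h import *
c=robot.capture("wrist");cv2.imwrite("pics/w10.png",c["pixels"][:,:,::-1])
E
```

```text
29.07 F [-1.03 -3.14  6.92 -6.54  1.89 -0.08] sd [0.4 0.6 0.4] P [552.31  71.06  53.43] yaw 3.8 w 7.6
```

View pics/w10.png

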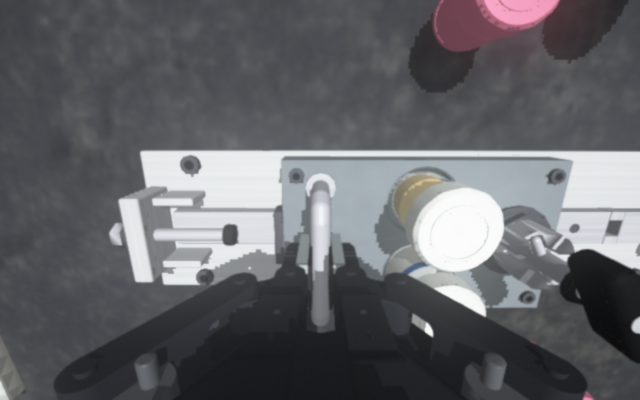

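```bash
python3 - <<'E'
from h import *
c=robot.capture("wrist")
a=c["pixels"][190:270,200:300,::-1];cv2.imwrite("pics/w10c.png",cv2.resize(a,None,fx=6,fy=6,interpolation=cv2.INTER_CUBIC))
for p in [(236,234),(274,234)]: print(onz(c,*p,.027))
E
```

```text
[0.54638128 0.12608112 0.027     ]
[0.54806493 0.10114862 0.027     ]
```

View pics/w10c.png

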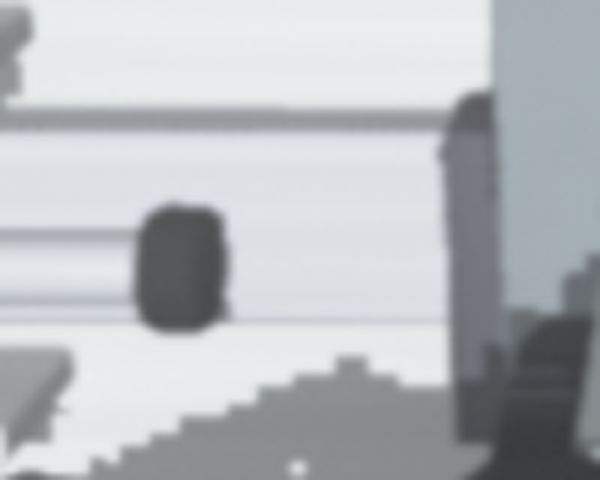

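>>> {"fn": "arm_command", "kwargs": {"deltas": [[[0,-0.1,0],[0,0,0],-1],[[0,-0.2,0],[0,0,0],-1],[[0,-0.3,0],[0,0,0],-1],[[0,-0.3,0],[0,0,0],-1],[[0,-0.3,0],[0,0,0],-1],[[0,-0.3,0],[0,0,0],-1],[[0,-0.2,0],[0,0,0],-1],[[0,-0.1,0],[0,0,0],-1],[[0,-0.1,0],[0,0,0],-1],[[0,-0.1,0],[0,0,0],-1],[[0,0,0],[0,0,0],-1]]}}

```text
t: 30.13
tool_pos: [0.551, 0.0908, 0.0534]
orientation: [-180.0, -0.0, 3.8]
wrist_force: [-0.8, -2.9, 6.9]
grip_width: 0.0076
```

```bash
python3 rd.py;  python3 - <<'E'
from h import *
c=robot.capture("wrist")
a=c["pixels"][190:270,200:300,::-1];cv2.imwrite("pics/w11c.png",cv2.resize(a,None,fx=6,fy=6,interpolation=cv2.INTER_CUBIC))
E
```

```text
30.33 F [-0.68 -2.62  6.78 -6.65  1.61 -0.19] sd [0.1 0.3 0.4] P [550.98  90.83  53.41] yaw 3.79 w 7.8
```

View pics/w11c.png

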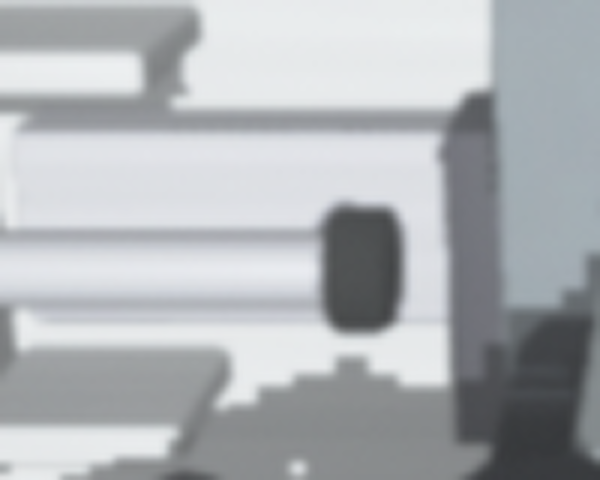

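>>> {"fn": "arm_command", "kwargs": {"deltas": [[[0,-0.1,0],[0,0,0],-1],[[0,-0.1,0],[0,0,0],-1],[[0,-0.1,0],[0,0,0],-1],[[0,-0.05,0],[0,0,0],-1],[[0,-0.05,0],[0,0,0],-1],[[0,0,0],[0,0,0],-1],[[0,0,0],[0,0,0],-1]]}}

```text
t: 31.02
tool_pos: [0.5507, 0.0947, 0.0534]
orientation: [-180.0, -0.0, 3.8]
wrist_force: [-0.5, -2.9, 6.3]
grip_width: 0.0078
```

>>> {"fn": "arm_command", "kwargs": {"deltas": [[[0,-0.03,0],[0,0,0],-1],[[0,0,0],[0,0,0],-1],[[0,0,0],[0,0,0],-1]]}}

```text
t: 31.27
tool_pos: [0.5507, 0.0949, 0.0534]
orientation: [-180.0, -0.0, 3.8]
wrist_force: [-0.8, -4.4, 6.5]
grip_width: 0.008
```

>>> {"fn": "arm_command", "kwargs": {"deltas": [[[0,-0.03,0],[0,0,0],-1],[[0,0,0],[0,0,0],-1],[[0,0,0],[0,0,0],-1]]}}

```text
t: 31.52
tool_pos: [0.5507, 0.0952, 0.0534]
orientation: [-180.0, -0.0, 3.8]
wrist_force: [-0.8, -3.0, 5.8]
grip_width: 0.0078
```

>>> {"fn": "arm_command", "kwargs": {"deltas": [[[0,-0.03,0],[0,0,0],-1],[[0,0,0],[0,0,0],-1],[[0,0,0],[0,0,0],-1]]}}

```text
t: 31.77
tool_pos: [0.5507, 0.0955, 0.0535]
orientation: [-180.0, -0.0, 3.8]
wrist_force: [0.2, -4.0, 6.9]
grip_width: 0.0076
```

>>> {"fn": "arm_command", "kwargs": {"deltas": [[[0,-0.03,0],[0,0,0],-1],[[0,0,0],[0,0,0],-1],[[0,0,0],[0,0,0],-1]]}}

```text
t: 32.02
tool_pos: [0.5507, 0.0958, 0.0534]
orientation: [-180.0, -0.0, 3.8]
wrist_force: [-1.8, -3.9, 6.8]
grip_width: 0.0079
```

```bash
python3 rd.py;  python3 - <<'E'
from h import *
c=robot.capture("wrist")
a=c["pixels"][190:270,200:300,::-1];cv2.imwrite("pics/w12c.png",cv2.resize(a,None,fx=6,fy=6,interpolation=cv2.INTER_CUBIC))
E
```

```text
32.22 F [-0.61 -3.99  6.37 -8.01  1.21 -0.08] sd [0.6 0.2 0.5] P [550.67  95.76  53.43] yaw 3.77 w 8.0
```

View pics/w12c.png

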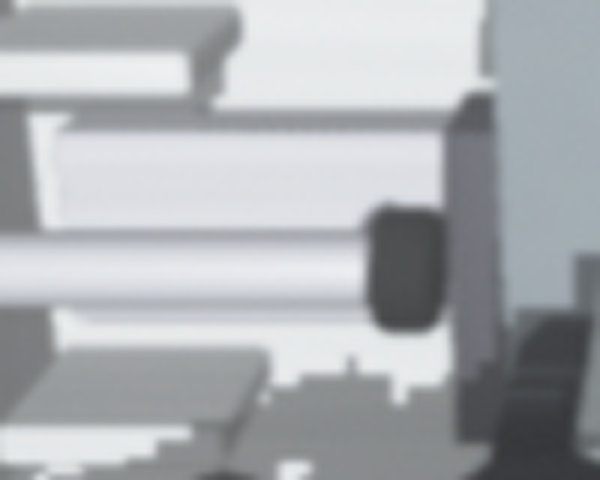

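>>> {"fn": "arm_command", "kwargs": {"deltas": [[[0,-0.03,0],[0,0,0],-1],[[0,0,0],[0,0,0],-1],[[0,0,0],[0,0,0],-1]]}}

```text
t: 32.57
tool_pos: [0.5506, 0.0961, 0.0534]
orientation: [-180.0, -0.0, 3.8]
wrist_force: [0.4, -3.8, 5.4]
grip_width: 0.0077
```

```bash
python3 rd.py
```

```text
32.77 F [-0.23 -3.56  6.63 -8.09  1.25 -0.17] sd [0.4 0.4 0.6] P [550.64  96.07  53.43] yaw 3.78 w 8.0
```

>>> {"fn": "arm_command", "kwargs": {"deltas": [[[0,-0.03,0],[0,0,0],-1],[[0,0,0],[0,0,0],-1],[[0,0,0],[0,0,0],-1]]}}

```text
t: 33.07
tool_pos: [0.5506, 0.0964, 0.0534]
orientation: [-180.0, -0.0, 3.8]
wrist_force: [-0.7, -3.9, 6.1]
grip_width: 0.0076
```

```bash
python3 rd.py
```

```text
33.27 F [-0.46 -4.01  6.08 -7.94  1.21 -0.52] sd [0.5 0.2 0.5] P [550.61  96.35  53.43] yaw 3.77 w 7.8
```

>>> {"fn": "arm_command", "kwargs": {"deltas": [[[0,-0.03,0],[0,0,0],-1],[[0,0,0],[0,0,0],-1],[[0,0,0],[0,0,0],-1]]}}

```text
t: 33.57
tool_pos: [0.5506, 0.0967, 0.0534]
orientation: [-180.0, -0.0, 3.8]
wrist_force: [0.0, -3.8, 6.7]
grip_width: 0.0078
```

>>> {"fn": "arm_command", "kwargs": {"deltas": [[[0,-0.03,0],[0,0,0],-1],[[0,0,0],[0,0,0],-1],[[0,0,0],[0,0,0],-1]]}}

```text
t: 33.82
tool_pos: [0.5506, 0.097, 0.0534]
orientation: [-180.0, -0.0, 3.8]
wrist_force: [-0.7, -3.7, 6.8]
grip_width: 0.0079
```

```bash
python3 rd.py;  python3 - <<'E'
from h import *
c=robot.capture("wrist")
a=c["pixels"][190:270,200:300,::-1];cv2.imwrite("pics/w13c.png",cv2.resize(a,None,fx=6,fy=6,interpolation=cv2.INTER_CUBIC))
E
```

```text
34.02 F [-1.01 -3.94  6.13 -7.85  1.2  -0.2 ] sd [0.2 0.3 0.5] P [550.59  96.97  53.43] yaw 3.78 w 7.8
```

View pics/w13c.png

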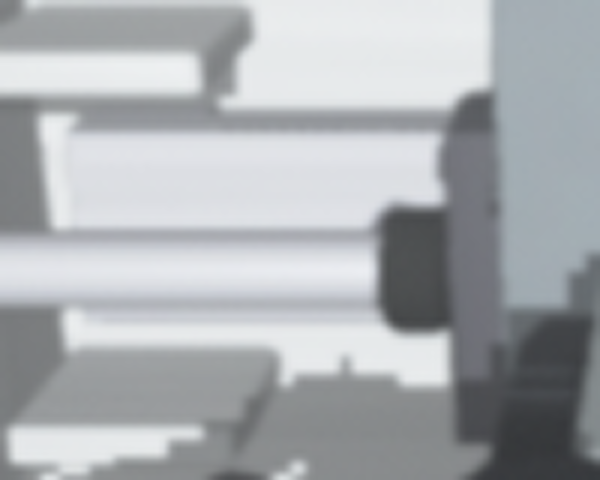

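>>> {"fn": "arm_command", "kwargs": {"deltas": [[[0,-0.04,0],[0,0,0],-1],[[0,0,0],[0,0,0],-1],[[0,0,0],[0,0,0],-1]]}}

```text
t: 34.37
tool_pos: [0.5506, 0.0974, 0.0534]
orientation: [-180.0, -0.0, 3.8]
wrist_force: [-0.3, -3.4, 7.1]
grip_width: 0.0081
```

>>> {"fn": "arm_command", "kwargs": {"deltas": [[[0,-0.03,0],[0,0,0],-1],[[0,0,0],[0,0,0],-1],[[0,0,0],[0,0,0],-1]]}}

```text
t: 34.62
tool_pos: [0.5505, 0.0977, 0.0534]
orientation: [-180.0, -0.0, 3.8]
wrist_force: [-0.7, -4.2, 6.5]
grip_width: 0.0078
```

>>> {"fn": "arm_command", "kwargs": {"deltas": [[[0,-0.03,0],[0,0,0],-1],[[0,0,0],[0,0,0],-1],[[0,0,0],[0,0,0],-1]]}}

```text
t: 34.87
tool_pos: [0.5505, 0.0978, 0.0534]
orientation: [180.0, -0.0, 3.8]
wrist_force: [0.3, -4.8, 6.0]
grip_width: 0.0081
```

>>> {"fn": "arm_command", "kwargs": {"deltas": [[[0,-0.03,0],[0,0,0],-1],[[0,0,0],[0,0,0],-1],[[0,0,0],[0,0,0],-1]]}}

```text
t: 35.12
tool_pos: [0.5505, 0.0978, 0.0534]
orientation: [180.0, -0.0, 3.8]
wrist_force: [-0.9, -3.9, 6.5]
grip_width: 0.0074
```

```bash
python3 rd.py
```

```text
35.32 F [ -0.62  -4.58   5.98 -10.41   0.89   0.36] sd [0.5 0.5 0.4] P [550.54  97.77  53.44] yaw 3.76 w 8.1
```

>>> {"fn": "arm_command", "kwargs": {"deltas": [[[0,-0.04,0],[0,0,0],-1],[[0,0,0],[0,0,0],-1],[[0,0,0],[0,0,0],-1]]}}

```text
t: 35.62
tool_pos: [0.5505, 0.0978, 0.0534]
orientation: [179.9, -0.0, 3.7]
wrist_force: [0.5, -6.4, 5.5]
grip_width: 0.0078
```

```bash
python3 rd.py
```

```text
35.82 F [  0.06  -6.29   5.44 -12.74   0.3    0.15] sd [0.5 0.3 0.5] P [550.54  97.79  53.44] yaw 3.74 w 7.7
```

>>> {"fn": "arm_command", "kwargs": {"deltas": [[[0,-0.04,0],[0,0,0],-1],[[0,0,0],[0,0,0],-1],[[0,0,0],[0,0,0],-1]]}}

```text
t: 36.12
tool_pos: [0.5505, 0.0978, 0.0534]
orientation: [179.9, -0.0, 3.7]
wrist_force: [-0.3, -7.6, 4.4]
grip_width: 0.0076
```

```bash
python3 rd.py
```

```text
36.32 F [-1.000e-02 -7.310e+00  5.230e+00 -1.484e+01  1.400e-01  5.000e-02] sd [0.5 0.3 0.4] P [550.53  97.8   53.43] yaw 3.73 w 7.9
```

The bumper is against the stop: position holds at y = 97.8 mm while the force climbs gently to 7.3 N. I'm releasing the bar and rising.

>>> {"fn": "arm_command", "kwargs": {"deltas": [[[0,0,0],[0,0,0],-0.7],[[0,0,0],[0,0,0],-0.5],[[0,0,0],[0,0,0],-0.35],[[0,0,0],[0,0,0],-0.35],[[0,0.05,0],[0,0,0],-0.35],[[0,0,0],[0,0,0],-0.35]]}}

```text
t: 36.87
tool_pos: [0.5503, 0.0986, 0.0532]
orientation: [-180.0, 0.0, 3.8]
wrist_force: [-0.0, -0.2, -0.1]
grip_width: 0.0278
```

```bash
python3 rd.py; python3 - <<'E'
from h import *
c=robot.capture("wrist");cv2.imwrite("pics/w14.png",c["pixels"][:,:,::-1])
E
```

```text
37.07 F [-0.02 -0.29  0.05 -0.41  0.12  0.06] sd [0.3 0.5 0.3] P [550.4   98.45  53.24] yaw 3.77 w 27.9
```

View pics/w14.png

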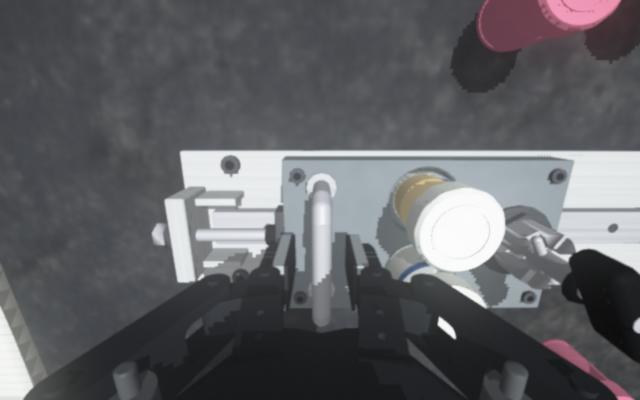

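Fingers are free of the bar, the bumper meets the rubber tip at about (277,234), and the wrist force is about 0. Going straight up.

>>> {"fn": "arm_command", "kwargs": {"deltas": [[[0,0,-0.5],[0,0,0],-0.35],[[0,0,-1.5],[0,0,0],-0.35],[[0,0,-2.5],[0,0,0],-0.35],[[0,0,-2.5],[0,0,0],-0.35],[[0,0,-2.5],[0,0,0],-0.35],[[0,0,-2.5],[0,0,0],-0.35],[[0,0,-2.5],[0,0,0],-0.35],[[0,0,0],[0,0,0],-0.35],[[0,0,0],[0,0,0],-0.35]]}}

```text
t: 37.92
tool_pos: [0.5512, 0.0982, 0.2004]
orientation: [-179.9, -0.2, 3.8]
wrist_force: [-0.5, 0.7, -0.6]
grip_width: 0.0277
```

```bash
python3 rd.py; python3 - <<'E'
from h import *
c=robot.capture("wrist");cv2.imwrite("pics/w15.png",c["pixels"][:,:,::-1])
a=robot.capture("scene")["pixels"][150:270,240:400,::-1];cv2.imwrite("pics/s15.png",cv2.resize(a,None,fx=5,fy=5,interpolation=cv2.INTER_CUBIC))
E
```

```text
38.12 F [ 0.19  0.28 -0.17  0.02  0.16 -0.01] sd [0.5 0.3 0.4] P [550.29  98.35 198.63] yaw 3.76 w 27.7
```

View pics/w15.png

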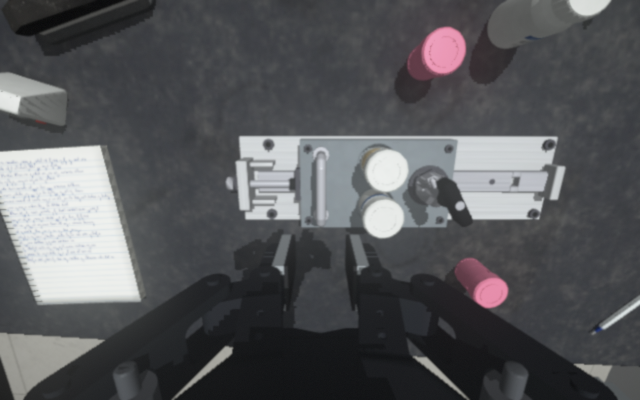

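View pics/s15.png

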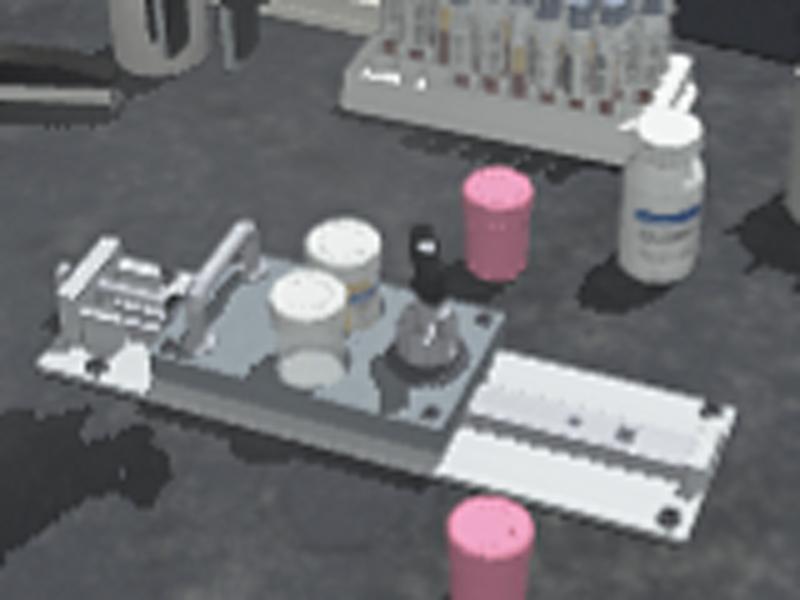

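```bash
python3 - <<'E'
import cv2
a=cv2.imread("pics/w15.png")[130:240,225:345];cv2.imwrite("pics/w15c.png",cv2.resize(a,None,fx=5,fy=5,interpolation=cv2.INTER_CUBIC))
E
```

```text
(no output)
```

View pics/w15c.png

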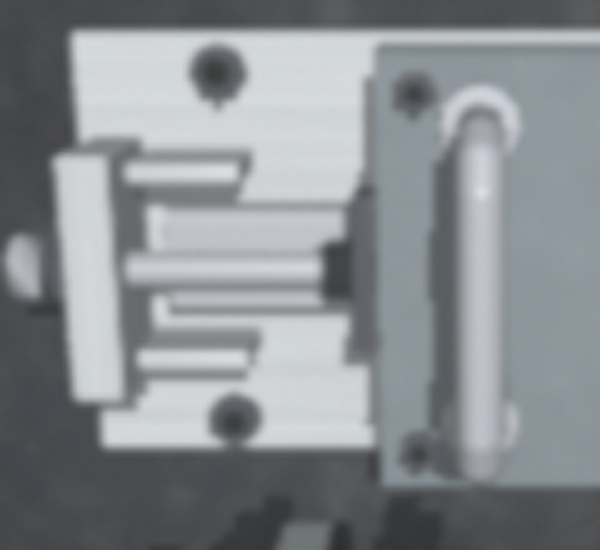

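The rubber tip at (335,270) in the crop touches the bumper with no gap. Handing in.

```bash
python3 -c "
from rig import robot
robot.job_done();print(robot.observe()['t'])"
```

```text
the job is handed in; nothing more can be done
the job is handed in; nothing more can be done
```

The plunger is parked, the carriage rests against the stop screw, and both jars are standing. I handed the job in at about 38 s of robot time, against the 64 s limit.

- **Plunger:** I raised the T-handle slowly until I felt the end stop, at about 18 mm lift with a wrist reading of at most about 13 N (limit 18 N). I then backed off about 1 mm, turned it 59.5° clockwise, and lowered it into the rest notch. It seated about 4.8 mm below the stop, against the 4.5 mm expected. It held its height after release and through the slide.
- **Carriage:** I pulled it about 111.5 mm by the pull bar until it met the stop. There the position held at y = 97.8 mm while the force rose to about 7.3 N, roughly 4 N of which is sliding friction (limit 20 N).
- **Final checks:** The last pictures show no gap at the stop tip, the handle still raised and turned, both white jars in their nests, the bystanders in view where they were, and the gripper clear at about 0 N.

Two readings looked odd but did no harm. The gripper read 7.6–8 mm on the 10 mm bar and about 11 mm on the 12 mm handle. The vertical wrist force also sat at about +5 to +7 N while the gripper held the bar.

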